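# Sweep the cast rings into the catch tray

### The arm

A 6-joint arm with a two-finger parallel gripper is mounted at the origin on the work surface. World frame = base frame: x ahead of the robot, y to its left, z up, the work surface at z = 0. Lengths are in m, angles in rad, forces in N, time in s.
With the tool pointing down it reaches from about 0.25 to 0.8 m from the base axis. Payload 8.5 kg.
Tool frame: the origin (TCP) lies midway between the tips of the shut fingers; the grasp point (between the pads) lies hold_point_z behind it (hold_point_z is the distance from the TCP to the grasp point, in m); y points along the fingers, z is the direction in which the jaws open and shut, and the axes are right-handed (so a half turn about y gives the same grasp; the last joint's range is limited). The gripper opens to 85 mm and grips with 20 to 120 N. Pads are 22 mm wide; open, the fingers measure 114 mm over their backs; the gripper's body (76 mm by 85 mm) begins 54 mm behind the grasp point. The pads swing forward as they close: fully open they stand 13 mm farther back than shut.
Start: joints at [-1.321, 0.238, -0.013, 1.319, 0, 1.571], TCP at [0.13, -0.509, 0.231] pointing down, gripper open.
Joint ranges: [-2.66, 2.66], [-1.03, 1.9], [-1.14, 1.46], [-1.82, 2.27], [-1.45, 1.34], [-3.14, 3.14]. Speed limits (rad/s): [2.22, 2.22, 2.79, 3.14, 3.14, 3.14].

### API

Orientations are given as a 3x3 rotation matrix whose columns are the frame's x, y, z axes.
In Python, from bench import read_state, get_image, get_calibration, job_done, trace, hold_point_z gives the robot as it stands.
- The arm moves only by the tool drive_tool, never from a script. Its argument "increments" is a list that holds one entry, the list of rows, each a list of 6 numbers: the shift along the tool's x, y, z in mm, then the turn, a rotation vector about the tool's x, y, z in degrees. In form: [[[x, y, z, rx, ry, rz], ...]]. A call has 1 to 12 rows; each row is the pose to reach, as a shift and turn from the pose commanded when the call began, along the tool's axes at that moment; what a row does not reach only later rows make up. A row lasts 1/8 s, in which the tool goes at most 62.5 mm and 10.7 degrees, less where a joint would pass 70% of its speed; a pose out of reach is approached as far as the arm can. A call with a gripper value outside its range is refused whole. "gripper" is the finger opening in mm, from 0 to 85.4, set as the call begins (left out, the last holds). The fingers move at their own pace and stop on an object; "grip_force" is the grip in N (left out, the last holds). Time passes only in rows, so rows that repeat a pose let the fingers close. It gives the time, the measured TCP pose, the force and the opening at its end, in the units of the state.
- read_state(): the state, without advancing time (a new reading comes with each control period).
- get_image(name): name is "scene" or "top"; returns the picture (400x640x3 uint8, red, green, blue); there is no depth.
- get_calibration(name): a dict with "fx", "fy", "cx", "cy" (pixels), "position" and "attitude" of the camera in the world. Camera axes: x right, y down, z forward; pixel columns grow to the right and rows downward; lengths in m; the calibration is good to about 2 mm. A picture is of the moment at which its call begins. get_calibration takes no time and is no camera call.
- job_done(): hands the job in, once; it reports no verdict.
Trained networks look in the newest picture that a camera, given by its name, has taken for a name from the list of things; names that differ only in an ending like _2 or _b are one class to them, and where a whole thing is asked for, a point or a joint stands for the part that bears it (a point fixed in the world has none). Each returns a list of dicts, best first, with "confidence" (0 to 1); they miss things now and then, are a little off and sometimes report something else, mostly with a low value. They report only what shows in the picture. A call takes as long as a camera call.
- trace(camera, label): "mask" (400x640 bool, what is visible of it) and "xy" ([column, row] in pixels, amid what is visible of it).
The state is a dict: "t": time; "joint_pos": joint angles; "qvel": joint speeds; "tau": joint torques, N m; "tcp_pos": TCP position; "tcp_rot": TCP orientation; "force": force on the tool from outside, world axes, zero at the start; "torque": the same for the moment, N m; "opening": finger opening in m.
Only numpy, scipy, OpenCV 4.12 (cv2) and the standard library are available. Lean on these libraries where they do the work, as an engineer would, in place of code of your own. Each camera call takes 0.05 s, during which the arm holds its last target. There are 200 camera calls.

### The job

Sweep the three cast rings across the raised bench board with the fingertips and off its edge, so that all three drop into the plain, undivided wooden tray and not into the one with compartments. Only push the rings along the board, never lift them, and leave the jar, the loupe and the wooden ring clamp where they are.

Things in the scene. Friction and masses are not known exactly. Their poses are not given: they have to be found in the camera images.
- board: fixed dark wooden bench board, 320 mm (its x) by 260 mm (its y) by 30 mm high, flat top without rims; origin at the centre of its underside on the bench, so its top is 30 mm above the bench; the two trays stand against its two 320 mm long edges, one at +y and one at -y of it
- tray: fixed, plain undivided open wooden tray, 158 mm (its x, parallel to the board's x) by 110 mm (its y) by 22 mm high, walls and floor 4 mm thick, standing on the bench with one long wall 1 mm from the board's edge, its rim 8 mm lower than the board's top; it can be on either side of the board and up to 15 mm off the middle along the edge; origin at the centre of its underside
- divided_tray: fixed open wooden tray of the same outer size and height, divided into six compartments that hold small stones, on the opposite side of the board; nothing goes in here; origin at the centre of its underside
- ring_a: brass-coloured cast finger ring, 26 mm outer and 19 mm inner diameter, 9 mm high, about 18 g, lying flat on the board with its hole upward at the start; the three rings are alike; origin at the centre of its underside, z along its hole's axis
- ring_b: brass-coloured cast finger ring, 26 mm outer and 19 mm inner diameter, 9 mm high, about 18 g, lying flat on the board with its hole upward at the start; the three rings are alike; origin at the centre of its underside, z along its hole's axis
- ring_c: brass-coloured cast finger ring, 26 mm outer and 19 mm inner diameter, 9 mm high, about 18 g, lying flat on the board with its hole upward at the start; the three rings are alike; origin at the centre of its underside, z along its hole's axis
- jar: small loose brown jar with a black lid, 32 mm diameter, 42 mm high, standing on the board near its short edge nearest the robot; origin at the centre of its underside
- loupe: loose bright-metal eye loupe, 32 mm diameter at its foot, 34 mm high, standing on the board near its short edge farthest from the robot; origin at the centre of its underside
- ring_clamp: loose wooden jeweller's ring clamp with a steel collar, 120 mm long (its x), 26 mm wide and high, lying on the bench to the robot's left of the board and trays; origin under its middle at bench height

How it is judged:
At the end, for the whole second after the job is handed in: All three rings lie still inside the undivided tray: the centre of each within the tray's inner walls and lower than 28 mm above the bench. The jar and the loupe stand upright (within 0.2 rad), and they and the ring clamp are within 15 mm of where they started (x of ring_a in the frame of tray between -0.076 and 0.076 m and y of ring_a in the frame of tray between -0.052 and 0.052 m and height (world z) of each of ring_a, ring_b, ring_c below 0.028 m and linear speed of each of ring_a, ring_b, ring_c below 0.02 m/s and x of ring_b in the frame of tray between -0.076 and 0.076 m and y of ring_b in the frame of tray between -0.052 and 0.052 m and x of ring_c in the frame of tray between -0.076 and 0.076 m and y of ring_c in the frame of tray between -0.052 and 0.052 m and angle between each of jar, loupe's own z axis and vertical below 0.2 rad and distance of each of jar, loupe, ring_clamp from where it was at the start of the episode below 0.015 m); the robot touches nothing.
It fails at once if a ring is lifted: its origin is more than 50 mm above the bench (20 mm above the board's top) (height (world z) of any of ring_a, ring_b, ring_c above 0.05 m).
It fails at once if the jar, the loupe or the ring clamp is moved by more than 15 mm (distance of any of jar, loupe, ring_clamp from where it was at the start of the episode above 0.015 m).
It also fails if it takes over 54 s, if anything falls off the work surface, if the arm or the gripper's body presses on something with over 40 N, if the wrist force passes 120 N, or if a joint passes its speed limit or range.

## Working session

There is one attempt and no reset: what is moved stays moved. The work goes in short steps, Python scripts to look and compute and a tool call to move; the robot and the scene stay as the last step left them, time stands still between calls to the robot, and variables do not carry over. Pictures are saved under pics/ and viewed, about 8 in all and at most 12, crops included, and the job is handed in when it is done.

Besides the shell and the picture viewer there is one more tool, called after "Emit:" in YAML: its name, and indented under it one key for each argument. drive_tool: Moves the arm, as the interface text tells. Its arguments: {"type":"object","properties":{"increments":{"type":"array","items":{"type":"array","items":{"type":"array","items":{"type":"number"}}}},"gripper":{"type":"number"},"grip_force":{"type":"number"}},"required":["increments"]}

```bash
mkdir -p pics; cat > h.py <<'E'
import numpy as np, cv2
from bench import *
def ray(cam,uv,z):
    c=get_calibration(cam);R=np.array(c["attitude"]);p=np.array(c["position"])
    if R.shape!=(3,3): print(R)
    d=R@np.array([(uv[0]-c["cx"])/c["fx"],(uv[1]-c["cy"])/c["fy"],1])
    return p+d*(z-p[2])/d[2]
E
python3 - <<'E'
from h import *
for n in("top","scene"):
    cv2.imwrite(f"pics/{n}0.png",get_image(n)[:,:,::-1]); print(get_calibration(n))
for l,z in(("ring_a",.0345),("tray",.02),("divided_tray",.02),("board",.03),("jar",.06),("loupe",.05),("ring_clamp",.013)):
    for d in trace("top",l):
        m=d["mask"].astype(np.uint8);r=cv2.minAreaRect(cv2.findNonZero(m)) if m.any() else None
        print(l,round(d["confidence"],2),d["xy"],ray("top",d["xy"],z).round(4), ray("top",r[0],z).round(4),r)
s=read_state();print(s["t"],s["tcp_pos"],s["tcp_rot"],s["opening"],hold_point_z)
E
```

```text
{'fx': 418.2014682545992, 'fy': 418.2014682545992, 'cx': 322.6807266731562, 'cy': 197.6265891509418, 'position': array([0.43684466, 0.11727656, 0.86149976]), 'attitude': array([[ 0.00194564, -0.98532979,  0.17065002],
       [-0.99995927, -0.00342103, -0.0083521 ],
       [ 0.00881337, -0.17062682, -0.98529631]])}
{'fx': 367.2248374279186, 'fy': 367.2248374279186, 'cx': 312.99702693344005, 'cy': 200.52728925165775, 'position': array([1.12569563, 0.09226222, 0.57797477]), 'attitude': array([[ 0.03391614,  0.69051014, -0.72252712],
       [ 0.9994041 , -0.02807163,  0.02008531],
       [-0.00641341, -0.72277779, -0.69105075]])}
ring_a 0.57 [356.5, 172.0] [0.6331 0.0417 0.0345] [0.6442 0.0448 0.0345] ((354.9000244140625, 166.70001220703125), (11.180338859558105, 12.074767112731934), 26.56505012512207)
tray 0.69 [445.7, 183.2] [ 0.6136 -0.1432  0.02  ] [ 0.6156 -0.1417  0.02  ] ((444.94122314453125, 182.2647247314453), (77.1263198852539, 52.14515686035156), 75.96376037597656)
divided_tray 0.68 [268.2, 218.2] [0.54   0.2203 0.02  ] [0.5356 0.2212 0.02  ] ((267.6730651855469, 220.365386962
[... 371 characters left out ...]
] [0.4412 0.0396 0.06  ] [0.439  0.0378 0.06  ] ((361.0, 269.0), (16.0, 16.0), 90.0)
jar 0.39 [353.0, 133.2] [0.7066 0.0501 0.06  ] [0.7133 0.057  0.06  ] ((349.5, 130.0), (18.0, 15.0), 90.0)
loupe 0.71 [351.2, 129.4] [0.718  0.0528 0.05  ] [0.7167 0.0553 0.05  ] ((350.0, 130.0), (18.0, 14.0), 90.0)
ring_clamp 0.56 [183.0, 226.7] [0.523  0.3934 0.013 ] [0.5231 0.3922 0.013 ] ((183.589111328125, 226.60891723632812), (14.826054573059082, 60.0007438659668), 5.710592269897461)
0.45 [ 0.12980048 -0.50863886  0.2312268 ] [[-9.68951170e-01 -2.73948513e-05  2.47252158e-01]
 [-2.47252158e-01  2.03511502e-04 -9.68951149e-01]
 [-2.37743854e-05 -9.99999979e-01 -2.03966144e-04]] 0.0853818752409265 0.0187
```

View pics/top0.png

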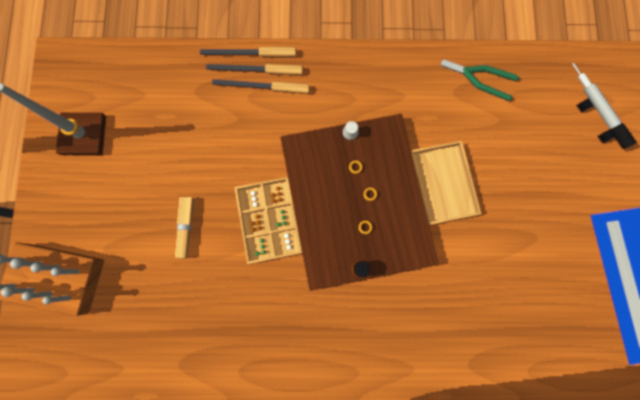

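View pics/scene0.png

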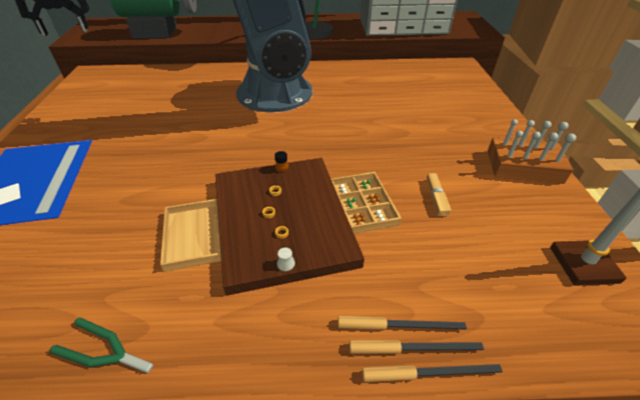

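The top picture shows the rings at about (355,167), (370,194) and (365,227). The plain tray is on the right (-y) at (447,183), the loupe at (351,130) and the jar at (362,268). The scene picture shows the same layout, with the arm clear of the board.

```bash
python3 - <<'E'
from h import *
im=get_image("top")
M={}
for l in("board","tray"): M[l]=trace("top",l)[0]["mask"].astype(np.uint8)
for l,z in(("board",.03),("tray",.022)):
    c=max(cv2.findContours(M[l],0,1)[0],key=cv2.contourArea)[:,0,:]
    w=np.array([ray("top",p,z)[:2] for p in c.astype(float)])
    r=cv2.minAreaRect((w*1000).astype(np.float32));print(l,r,cv2.boxPoints(r).round(0).tolist())
for uv0 in((355,167),(370,194),(365,227)):
    u,v=uv0;p=im[v-12:v+13,u-12:u+13].astype(int)
    m=((p[...,0]>140)&(p[...,0]-p[...,2]>70)).astype(np.uint8)
    h=cv2.convexHull(cv2.findNonZero(m)); (x,y),r=cv2.minEnclosingCircle(h)
    mm=cv2.moments(h);c=(u-12+mm["m10"]/mm["m00"],v-12+mm["m01"]/mm["m00"])
    print("ring",c,r,ray("top",c,.036).round(4))
E
```

```text
board ((579.7621459960938, 41.54474639892578), (320.2439880371094, 261.32659912109375), 11.34911060333252) [[397.0, 138.0], [448.0, -118.0], [762.0, -55.0], [711.0, 201.0]]
tray ((615.768310546875, -141.822998046875), (160.76429748535156, 112.1020736694336), 11.78246021270752) [[526.0, -103.0], [549.0, -213.0], [706.0, -180.0], [683.0, -71.0]]
ring (354.96603773584906, 166.43522012578617) 6.800835609436035 [0.6443 0.0448 0.036 ]
ring (369.46135265700485, 193.59661835748793) 7.032375812530518 [0.5884 0.0163 0.036 ]
ring (364.5409252669039, 226.76393831553975) 6.996079921722412 [0.5215 0.0272 0.036 ]
```

Board and tray measure within about 2 mm of their given sizes, and the tray centre lies at board y = -186 mm, as it should. I'll push each ring with the fingers slightly open, so the ring nests between the two tips. This script works out the transit.

```bash
cat >> h.py <<'E'
from scipy.spatial.transform import Rotation as Ro
Y=np.radians(11.5);C=np.array([.5798,.0415])
ex=np.array([np.cos(Y),np.sin(Y)]);ey=np.array([-ex[1],ex[0]])
def bf(p): d=np.array(p[:2])-C; return (np.array([d@ex,d@ey])*1000).round(1)
def go(bx,by,z):
    s=read_state();R=np.array(s["tcp_rot"]);p=C+bx/1000*ex+by/1000*ey
    Z=np.array([*ex,0]);Yt=np.array([0,0,-1.]);T=np.column_stack([np.cross(Yt,Z),Yt,Z])
    return (R.T@(np.array([*p,z/1000])-s["tcp_pos"])*1000).round(1),Ro.from_matrix(R.T@T).as_rotvec(degrees=True).round(1)
E
python3 - <<'E'
from h import *
print(go(3,14,150)); print([bf(p) for p in((.6443,.0448),(.5884,.0163),(.5215,.0272),(.44,.039),(.7167,.0545))])
E
```

```text
(array([-575.7,   81.3, -435.6]), array([  0. , -87.2,  -0. ]))
[array([63.9, -9.6]), array([  3.4, -26.4]), array([-60. ,  -2.4]), array([-137.5,   25.4]), array([136.7, -14.6])]
```

Emit:
drive_tool:
  increments:
    - [[-50,0,-38,0,-7.3,0],[-100,0,-75,0,-15,0],[-150,0,-112,0,-22,0],[-200,0,-150,0,-30,0],[-250,0,-188,0,-37,0],[-300,0,-226,0,-45,0],[-350,0,-264,0,-52,0],[-400,10,-302,0,-60,0],[-450,30,-340,0,-68,0],[-500,50,-378,0,-75,0],[-540,70,-410,0,-82,0],[-576,81,-436,0,-87.2,0]]
  gripper: 14

```text
t: 2.1
tcp_pos: [0.5808, 0.0584, 0.149]
tcp_rot: [[0.204, -0.001, 0.979], [-0.979, 0.0, 0.204], [-0.0, -1.0, -0.001]]
force: [-0.8, -1.5, 0.4]
opening: 0.0141
```

Emit:
drive_tool:
  increments:
    - [[0,0,0,0,0,0]]

```text
t: 2.22
tcp_pos: [0.5811, 0.0587, 0.1485]
tcp_rot: [[0.204, -0.002, 0.979], [-0.979, 0.0, 0.204], [-0.001, -1.0, -0.002]]
force: [0.1, 0.0, -0.1]
opening: 0.0138
```

```bash
python3 - <<'E'
from h import *
s=read_state();print(s["t"],s["tcp_pos"],s["opening"],bf(s["tcp_pos"]),s["qvel"].round(2) if hasattr(s["qvel"],"round") else s["qvel"])
print(go(3,14,150),go(3.4,14,34))
E
```

```text
2.225 [0.58113385 0.05872794 0.14853207] 0.013785221192027762 [ 4.7 16.6] [-0.04 -0.04 -0.03  0.02 -0.01  0.01]
(array([ 2.6, -1.5, -1.8]), array([ 0.1,  0.3, -0. ])) (array([  2.7, 114.5,  -1.2]), array([ 0.1,  0.3, -0. ]))
```

Emit:
drive_tool:
  increments:
    - [[0,40,-1,0,0.3,0],[0,80,-1,0,0.3,0],[0,105,-1,0,0.3,0],[0,113,-1,0,0.3,0],[0,114,-1,0,0.3,0],[0,114,-1,0,0.3,0]]

```text
t: 2.98
tcp_pos: [0.5799, 0.0559, 0.0376]
tcp_rot: [[0.194, 0.002, 0.981], [-0.981, 0.0, 0.194], [0.0, -1.0, 0.002]]
force: [0.5, 0.2, -0.1]
opening: 0.0142
```

```bash
python3 - <<'E'
from h import *
a=get_image("scene")[130:300,170:400];b=get_image("top")[100:300,260:500]
cv2.imwrite("pics/s1.png",cv2.vconcat([cv2.resize(x,(690,h))[:,:,::-1] for x,h in((a,300),(a[:1],1))]) if 0 else cv2.resize(a,None,fx=3.4,fy=3.4,interpolation=2)[:,:,::-1])
s=read_state();print(s["tcp_pos"],bf(s["tcp_pos"]))
E
```

```text
[0.57984308 0.05598347 0.03745635] [ 2.9 14.2]
```

View pics/s1.png

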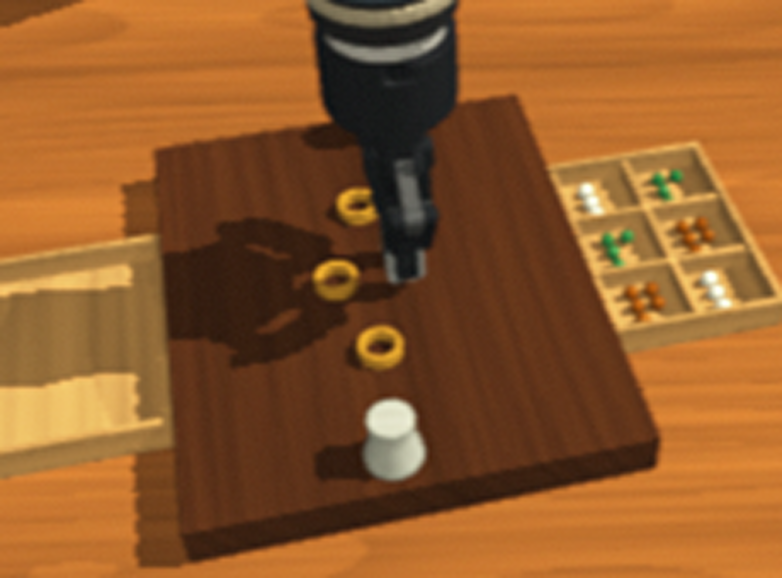

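The tips are on the far side of the middle ring, just above the board, and lined up with it. I'll lower a little and watch the force.

Emit:
drive_tool:
  increments:
    - [[0,2,0,0,0,0],[0,4,0,0,0,0],[0,4,0,0,0,0]]

```text
t: 3.45
tcp_pos: [0.579, 0.056, 0.0321]
tcp_rot: [[0.194, -0.0, 0.981], [-0.981, 0.0, 0.194], [-0.0, -1.0, -0.0]]
force: [-0.5, 0.2, -0.6]
opening: 0.0139
```

Emit:
drive_tool:
  increments:
    - [[8,0,1,0,0,0],[16,0,1,0,0,0],[24,0,1,0,0,0],[34,0,1,0,0,0],[44,0,1,0,0,0],[54,0,1,0,0,0],[64,0,1,0,0,0],[74,0,1,0,0,0],[84,0,1,0,0,0],[94,0,1,0,0,0],[102,0,1,0,0,0],[102,0,1,0,0,0]]

```text
t: 4.95
tcp_pos: [0.6001, -0.0445, 0.0323]
tcp_rot: [[0.194, 0.0, 0.981], [-0.981, 0.0, 0.194], [-0.0, -1.0, 0.0]]
force: [-0.8, 0.2, -0.8]
opening: 0.0138
```

```bash
python3 - <<'E'
from h import *
a=get_image("scene")[130:300,150:380]
cv2.imwrite("pics/s2.png",cv2.resize(a,None,fx=3.4,fy=3.4,interpolation=2)[:,:,::-1])
s=read_state();print(s["tcp_pos"],bf(s["tcp_pos"]))
E
```

```text
[ 0.59993868 -0.04408614  0.03227847] [  2.7 -87.9]
```

View pics/s2.png

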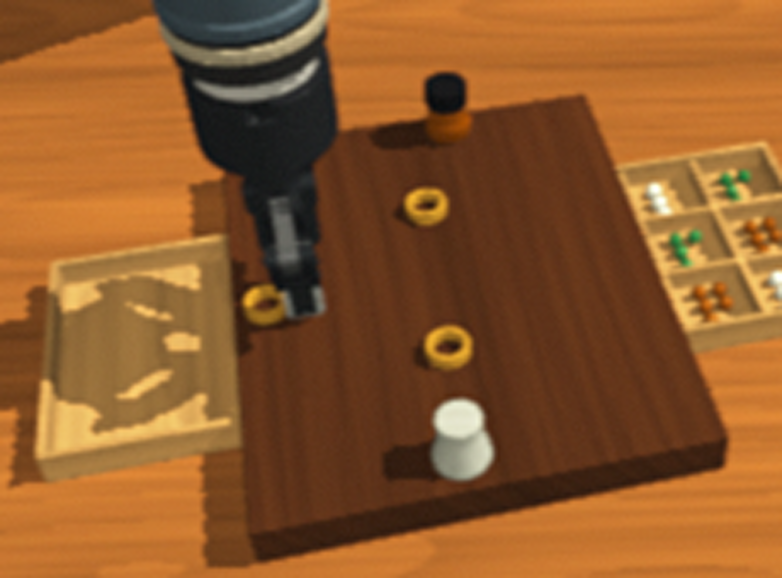

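The middle ring is nested ahead of the tips, about 20 mm short of the edge. I'll push it off, then rise.

Emit:
drive_tool:
  increments:
    - [[10,0,0,0,0,0],[20,0,0,0,0,0],[30,0,0,0,0,0],[40,0,0,0,0,0],[50,0,0,0,0,0],[58,0,0,0,0,0],[65,0,0,0,0,0],[65,0,0,0,0,0],[60,-10,0,0,0,0],[45,-50,0,0,0,0],[30,-80,0,0,0,0],[30,-80,0,0,0,0]]

```text
t: 6.5
tcp_pos: [0.6072, -0.072, 0.1156]
tcp_rot: [[0.196, 0.005, 0.981], [-0.981, -0.0, 0.196], [0.001, -1.0, 0.005]]
force: [-0.1, -0.9, -0.6]
opening: 0.014
```

```bash
python3 - <<'E'
from h import *
a=get_image("scene")[130:300,150:380]
cv2.imwrite("pics/s3.png",cv2.resize(a,None,fx=3.4,fy=3.4,interpolation=2)[:,:,::-1])
s=read_state();print(s["tcp_pos"],bf(s["tcp_pos"]),go(64,34,100))
print([(d["confidence"],d["xy"]) for d in trace("scene","ring_a")])
E
```

```text
[ 0.60642291 -0.07243248  0.11389622] [   3.4 -117. ] (array([-151.2,   13.9,   60. ]), array([-0.1, -0.2,  0. ]))
[(0.62, [205.1, 229.7]), (0.59, [274.5, 189.1]), (0.39, [282.6, 230.7])]
```

View pics/s3.png

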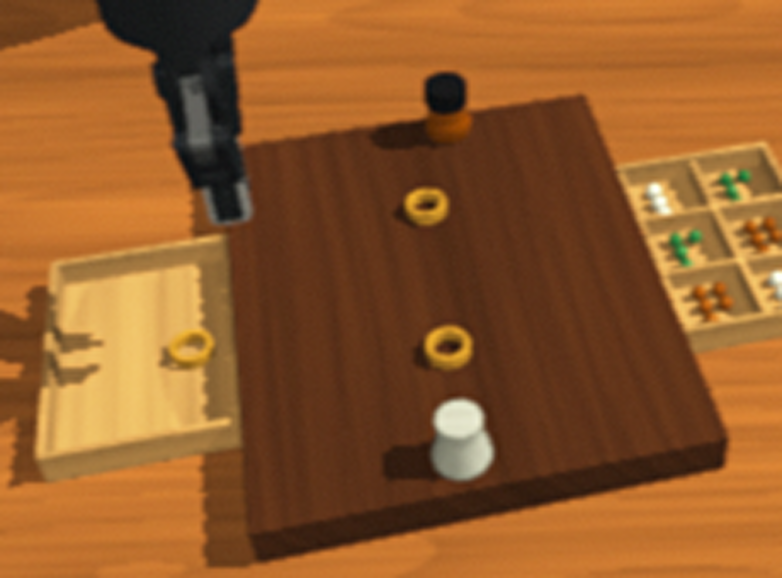

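The first ring lies in the plain tray, and the other two haven't moved. Next is the far ring.

Emit:
drive_tool:
  increments:
    - [[-35,0,14,0,0,0],[-75,0,30,0,0,0],[-115,0,46,0,0,0],[-145,5,58,0,0,0],[-151,25,60,0,0,0],[-151,50,60,0,0,0],[-151,65,60,0,0,0],[-151,70,60,0,0,0],[-151,70,60,0,0,0]]

```text
t: 7.72
tcp_pos: [0.6353, 0.0862, 0.0422]
tcp_rot: [[0.194, -0.0, 0.981], [-0.981, 0.0, 0.194], [-0.0, -1.0, -0.0]]
force: [0.2, -0.1, -0.0]
opening: 0.014
```

```bash
python3 - <<'E'
from h import *
s=read_state();print(s["tcp_pos"],bf(s["tcp_pos"]),go(64,34,32),go(46,-152,32))
E
```

```text
[0.63528269 0.08623936 0.04223756] [63.3 32.8] (array([-1.2, 10.2,  0.7]), array([ 0. , -0.3, -0. ])) (array([184.9,  10.2, -16.3]), array([ 0. , -0.3, -0. ]))
```

Emit:
drive_tool:
  increments:
    - [[0,6,1,0,0,0],[0,10,1,0,0,0],[8,10,1,0,0,0],[18,10,1,0,0,0],[28,10,1,0,0,0],[38,10,0,0,0,0],[48,10,-2,0,0,0],[58,10,-4,0,0,0],[68,10,-6,0,0,0],[78,10,-8,0,0,0],[88,10,-10,0,0,0],[98,10,-12,0,0,0]]

```text
t: 9.22
tcp_pos: [0.6425, -0.0126, 0.0323]
tcp_rot: [[0.194, -0.0, 0.981], [-0.981, 0.0, 0.194], [-0.0, -1.0, -0.0]]
force: [-0.9, 1.4, 0.1]
opening: 0.014
```

```bash
python3 - <<'E'
from h import *
a=get_image("scene")[130:300,150:380]
cv2.imwrite("pics/s4.png",cv2.resize(a,None,fx=3.4,fy=3.4,interpolation=2)[:,:,::-1])
s=read_state();print(s["tcp_pos"],bf(s["tcp_pos"]))
E
```

```text
[ 0.64253268 -0.01376146  0.03231288] [ 50.5 -66.7]
```

View pics/s4.png

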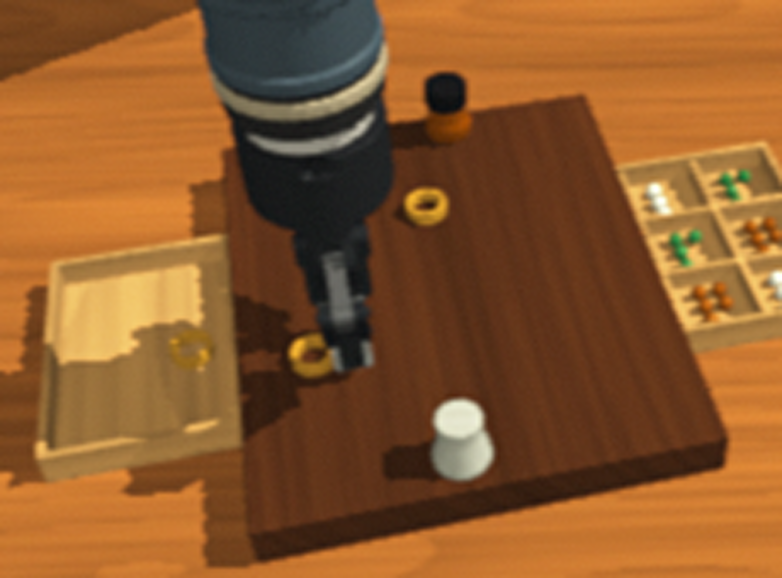

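The ring is still nested and heading for the tray span, so I'll continue over the edge.

Emit:
drive_tool:
  increments:
    - [[10,0,-2,0,0,0],[20,0,-4,0,0,0],[30,0,-5,0,0,0],[40,0,-5,0,0,0],[50,0,-5,0,0,0],[60,0,-5,0,0,0],[70,0,-5,0,0,0],[80,0,-5,0,0,0],[86,0,-5,0,0,0],[86,0,-5,0,0,0],[78,-15,-5,0,0,0],[60,-60,-5,0,0,0]]

```text
t: 10.78
tcp_pos: [0.6477, -0.0711, 0.0915]
tcp_rot: [[0.194, -0.004, 0.981], [-0.981, 0.001, 0.194], [-0.001, -1.0, -0.004]]
force: [1.3, 0.8, 0.0]
opening: 0.0139
```

Emit:
drive_tool:
  increments:
    - [[-10,-20,-20,0,0,0],[-20,-20,-40,0,0,0],[-20,-20,-40,0,0,0]]

```text
t: 11.15
tcp_pos: [0.6053, -0.0588, 0.114]
tcp_rot: [[0.196, 0.001, 0.981], [-0.981, 0.0, 0.196], [0.0, -1.0, 0.001]]
force: [0.5, -0.5, 0.1]
opening: 0.0142
```

```bash
python3 - <<'E'
from h import *
a=get_image("scene")[130:300,150:380]
cv2.imwrite("pics/s5.png",cv2.resize(a,None,fx=3.4,fy=3.4,interpolation=2)[:,:,::-1])
s=read_state();print(s["t"],s["tcp_pos"],bf(s["tcp_pos"]),go(-60,40,42))
E
```

```text
11.2 [ 0.60630301 -0.05920976  0.11358402] [   5.9 -104. ] (array([-143.7,   71.5,  -66.6]), array([-0.1, -0.2,  0. ]))
```

View pics/s5.png

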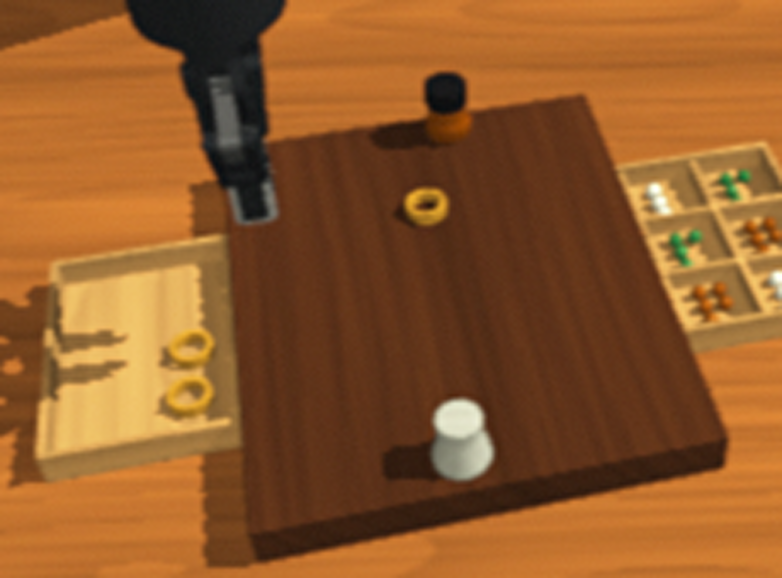

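Two rings are in the plain tray. The near ring is last; I'll stay high on the way and come down behind it.

Emit:
drive_tool:
  increments:
    - [[-40,0,-18,0,0,0],[-85,0,-38,0,0,0],[-125,0,-58,0,0,0],[-144,5,-66,0,0,0],[-144,25,-66,0,0,0],[-144,50,-66,0,0,0],[-144,66,-66,0,0,0],[-144,71,-66,0,0,0],[-144,71,-66,0,0,0]]

```text
t: 12.32
tcp_pos: [0.514, 0.0684, 0.0412]
tcp_rot: [[0.194, -0.0, 0.981], [-0.981, 0.0, 0.194], [-0.0, -1.0, -0.0]]
force: [-0.7, -0.2, -0.1]
opening: 0.0141
```

```bash
python3 - <<'E'
from h import *
s=read_state();print(s["tcp_pos"],bf(s["tcp_pos"]),go(-60,36,32),go(-44,-152,32))
E
```

```text
[0.51396008 0.06838466 0.04121274] [-59.2  39.5] (array([ 3.5,  9.2, -0.8]), array([ 0. , -0.3, -0. ])) (array([191.4,   9.2,  16.2]), array([ 0. , -0.3, -0. ]))
```

Emit:
drive_tool:
  increments:
    - [[0,5,-1,0,0,0],[0,9,-1,0,0,0],[8,9,-1,0,0,0],[18,9,-1,0,0,0],[28,9,-1,0,0,0],[38,9,0,0,0,0],[48,9,2,0,0,0],[58,9,4,0,0,0],[68,9,6,0,0,0],[78,9,8,0,0,0],[88,9,10,0,0,0],[98,9,12,0,0,0]]

```text
t: 13.82
tcp_pos: [0.5445, -0.0259, 0.0323]
tcp_rot: [[0.194, -0.0, 0.981], [-0.981, 0.0, 0.194], [-0.0, -1.0, -0.0]]
force: [-0.2, 0.3, -0.4]
opening: 0.0143
```

```bash
python3 - <<'E'
from h import *
a=get_image("scene")[130:300,150:380]
cv2.imwrite("pics/s6.png",cv2.resize(a,None,fx=3.4,fy=3.4,interpolation=2)[:,:,::-1])
s=read_state();print(s["tcp_pos"],bf(s["tcp_pos"]))
E
```

```text
[ 0.54509861 -0.02684851  0.03232043] [-47.6 -60.1]
```

View pics/s6.png

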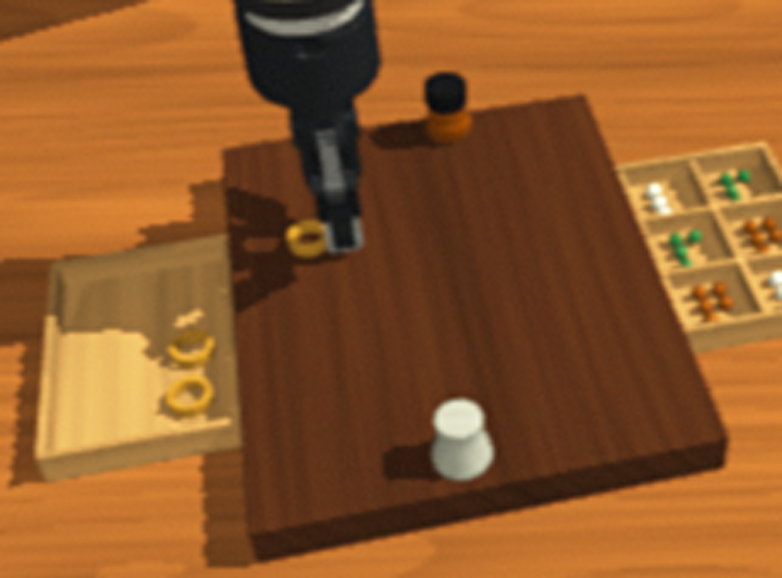

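The ring is nested at board x ≈ -48 mm. I'll bring it a little further inward and push it over.

Emit:
drive_tool:
  increments:
    - [[10,0,2,0,0,0],[20,0,4,0,0,0],[30,0,6,0,0,0],[40,0,7,0,0,0],[50,0,7,0,0,0],[60,0,7,0,0,0],[70,0,7,0,0,0],[80,0,7,0,0,0],[90,0,7,0,0,0],[92,0,7,0,0,0],[84,-15,7,0,0,0],[66,-60,7,0,0,0]]

```text
t: 15.38
tcp_pos: [0.5624, -0.088, 0.0918]
tcp_rot: [[0.194, -0.004, 0.981], [-0.981, 0.001, 0.194], [-0.002, -1.0, -0.004]]
force: [1.0, -0.4, -0.3]
opening: 0.014
```

Emit:
drive_tool:
  increments:
    - [[0,-40,0,0,0,0],[40,-70,-20,0,0,0],[80,-70,-40,0,0,0],[120,-70,-60,0,0,0],[150,-70,-80,0,0,0],[150,-70,-80,0,0,0],[150,-70,-80,0,0,0]]

```text
t: 16.25
tcp_pos: [0.5149, -0.2506, 0.163]
tcp_rot: [[0.195, 0.001, 0.981], [-0.981, 0.0, 0.195], [-0.0, -1.0, 0.001]]
force: [-0.2, 0.2, -0.3]
opening: 0.0143
```

```bash
python3 - <<'E'
from h import *
a=get_image("scene")[130:300,150:380];t=get_image("top")
cv2.imwrite("pics/s7.png",cv2.resize(a,None,fx=3.4,fy=3.4,interpolation=2)[:,:,::-1])
T=np.array([0,-186])
for d in trace("scene","ring_a"): print("ring in tray mm",round(d["confidence"],2),bf(ray("scene",d["xy"],.0085))-T)
for l,z in(("jar",.06),("loupe",.05),("ring_clamp",.013)):
    for d in trace("top",l)[:1]: print(l,d["xy"],ray("top",d["xy"],z).round(3))
print(read_state()["t"])
E
```

```text
ring in tray mm 0.42 [-59.5  20.3]
jar [358.7, 270.7] [0.436 0.042 0.06 ]
loupe [351.9, 132.2] [0.712 0.051 0.05 ]
ring_clamp [182.5, 226.9] [0.523 0.394 0.013]
16.55
```

View pics/s7.png

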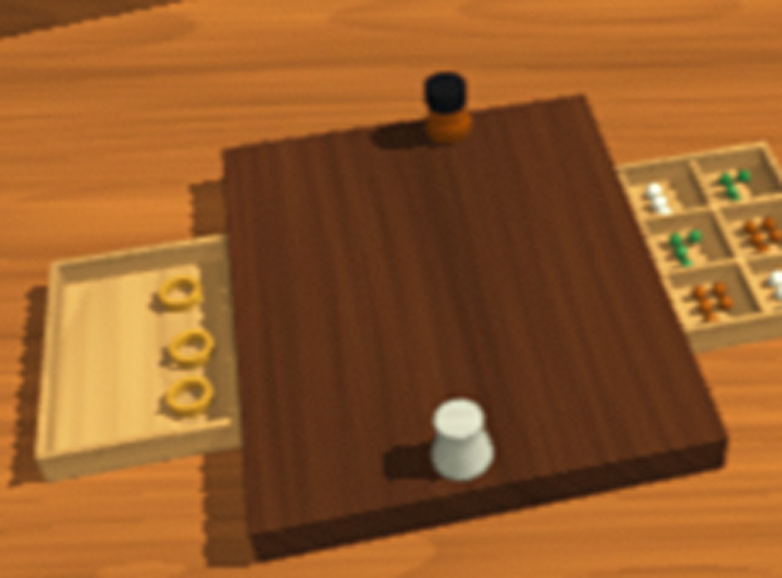

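All three rings lie flat in the plain tray, and the jar and loupe stand where they were. The arm is clear, so I'm handing in.

```bash
python3 -c "
from bench import job_done
print(job_done())"
```

```text
the job is handed in; nothing more can be done
None
```

I pushed the three rings one at a time along the board with the fingertips 14 mm apart and off its -y edge. All three dropped into the plain tray. I handed in at about 16.5 s on the robot's clock, and no verdict was reported.

**Rings:** the last picture shows all three lying flat inside the tray's walls, with none in the divided tray. The detector found only one of them in that final check. It placed that ring at tray x -59.5 mm, y 20.3 mm, which is inside the walls; the other two I confirmed by eye only.

**Jar, loupe and clamp:** the jar and loupe look upright and in place. Their measured centres shifted by about 5–6 mm and the clamp's by under 1 mm. I put this down to detector scatter, since the fingers came nowhere near them.

**Robot:** the reported forces stayed under about 2 N, and the arm ended clear at 0.16 m height.

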